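# Refit the throttle lever on its splined shaft

## Task

The throttle lever has been off the boat's control box for cleaning. Fit it back on the splined shaft, knob up and arm between the white idle bar and the red full-throttle bar: find the splines by turning it lightly, without forcing or hammering anything, and press it fully home on the boss; then swing it all the way back to idle, over the white bar, and let go. Keep the gripper itself off the control box and its shaft, do not knock the lever against them, and leave the other things on the bench where they are.

Things in the scene. Friction and masses are not known exactly. Their poses are not given: they have to be found in the camera images.
- lever: Loose aluminium throttle lever, 0.28 to 0.44 kg, lying flat, knob up. Origin: on the bore's axis at the hub's underside; x along the arm to the knob, z up along the bore. Hub 46 mm long in x, 42 mm across its flat sides (y), 34 mm high; two clamp ears behind it out to x = -40 mm, 22 mm wide. Arm: bar 22 mm wide, 10 mm thick, level with the underside.
- lever_hub (a point): Grip point: on the bore's axis 21 mm above the hub's underside; grasp here across the hub's flat sides (42 mm apart along y). The through bore has four slots 8.9 mm wide out to 16 mm radius, with lands between them in to 11.8 mm radius; one slot points along the lever's +x, the next at every 90 degrees.
- lever_knob (a point): Middle of the lever's black knob (28 mm diameter, from 10 to 52 mm above the hub's underside), on the lever's x axis 120 mm from the bore, 30 mm above the underside.
- control_box: Boat throttle control on its back, screwed to a plywood board 230 x 150 x 12 mm fixed to the bench. Origin: under the shaft's axis at bench height; z up, +x = where the lever points at idle (white bar). Grey case from x = -95 to +55, y = -54 to +54 mm; black cover at z = 67 mm. Full throttle (red bar) is 1.35 rad counter-clockwise from idle, seen from above.
- shaft_seat (a point): Point on the upright shaft's axis at the top of the boss (35 mm diameter), 79 mm above the bench: the hub's underside rests here when fully home. The shaft turns with the lever against light friction (0.15 N m), stays where left, and has solid stops at idle and full. At the start it stands 0.12 to 1.28 rad from idle: how far is NOT measured.
- spline_end (a point): Point on the shaft's axis level with the flat tooth ends, 20 mm above shaft_seat. Four straight teeth 7.5 mm wide, 15 mm outer and 11 mm root radius, every 90 degrees. Above them a round nose of 11 mm radius, 5 mm high, then 7 mm of taper to 6.5 mm radius. A hub out of mesh rests here; turned into mesh (within about 0.05 rad) it can go down.
- idle_point (a point): Point 120 mm from the shaft's axis in the idle direction (white bar), at the height of shaft_seat: the lever's knob stands above it at idle.
- full_point (a point): The same at full throttle (red bar). With the arm between idle_point and full_point only the right tooth can mesh; one tooth off, the lever would end 90 degrees off.
- wash_brush: Hand brush, wooden block 100 x 62 mm on green bristles, 48 mm high. Bystander. Origin under its centre.
- spray_bottle: Trigger spray bottle, 68 mm diameter, 165 mm tall. Bystander. Origin under its centre.
- screwdriver: Orange-handled screwdriver, 200 mm long. Bystander.
Mind the look-alikes: they are no part of the job. Of the things like the lever, leave any that is blue, pink or turquoise; of the rest the larger one is meant.

How it is judged (in metres and radians):
On the way:
1. the lever is in mesh and fully home: its hub within 2.5 mm of the boss, centred on the shaft and level (z of lever in the frame of shaft_seat below 0.0025 m and horizontal distance between lever and shaft_seat below 0.003 m and angle between lever's own z axis and vertical below 0.08 rad), for 0.2 s.
At the end, for the whole second after the job is handed in: The lever is fully home on the splines (hub underside within 2.5 mm of the boss, bore within 3 mm of the shaft's axis, level within 0.08 rad), knob up, its knob within 18 mm of the idle position over the white bar, at rest and let go (all of step 1 and z of lever in the frame of shaft_seat above -0.003 m and horizontal distance between lever_knob and idle_point below 0.018 m and linear speed of lever below 0.02 m/s and contact force between the fingers and lever below 0.1 N); the robot touches nothing.
It fails at once if the lever is forced against the shaft's tooth ends or jammed on its splines (more than 30 N while it is not yet down), or rammed against the boss or a stop (more than 120 N) ((contact force between lever and control_box above 30 N and z of lever in the frame of shaft_seat above 0.004 m) or contact force between lever and control_box above 120 N).
It fails at once if the gripper or arm presses on the control box or its shaft (more than 3 N) (contact force between any of the arm, the fingers and control_box above 3 N).
It fails at once if the wash brush is moved by more than 25 mm (distance of wash_brush from where it was at the start of the episode above 0.025 m).
It fails at once if the spray bottle is moved by more than 25 mm (distance of spray_bottle from where it was at the start of the episode above 0.025 m).
It fails at once if the screwdriver is moved by more than 25 mm (distance of screwdriver from where it was at the start of the episode above 0.025 m).
It also fails if it takes over 67 s, if anything falls off the work surface, if the arm or the gripper's body presses on something with over 40 N, if the wrist force passes 120 N, or if a joint passes its speed limit or range.

## Robot

A 6-joint arm with a two-finger parallel gripper is mounted at the origin on the work surface. World frame = base frame: x ahead of the robot, y to its left, z up, the work surface at z = 0. Lengths are in m, angles in degrees, forces in N, time in s.
With the tool pointing down it reaches from about 0.375 to 0.9 m from the base axis. Payload 3.1 kg.
Tool frame: the origin (TCP) lies midway between the tips of the shut fingers; the grasp point (between the pads) lies bot.pinch_z behind it (bot.pinch_z is the distance from the TCP to the grasp point, in m); z points along the fingers, y is the direction in which the jaws open and shut (so a half turn about z gives the same grasp; the last joint's range is limited). The gripper opens to 87 mm and grips with 3 to 60 N. Pads are 19 mm wide; open, the fingers measure 117 mm over their backs; the gripper's body (75 mm by 190 mm) begins 51 mm behind the grasp point.
Start: joints at [-78.008, 30.224, 82.088, -0, 67.689, -10.227], TCP at [0.236, -0.579, 0.223] pointing down, gripper open.
Joint ranges: [-176.69, 176.69], [-43.24, 126.21], [12.49, 139.97], [-82, 262], [0, 151.66], [-163.58, 163.58]. Speed limits (degrees/s): [159.86, 159.86, 180, 180, 180, 180].

## Interface

Orientations are given as a 3x3 rotation matrix whose columns are the frame's x, y, z axes.
In Python, from rig import bot gives the robot as it stands.
- The arm moves only by the tool apply_moves, never from a script. Its argument "motion" is text: rows parted by semicolons, each of 7 numbers parted by spaces: the shift along the tool's x, y, z in m, then the turn, a rotation vector about the tool's x, y, z in degrees, then the finger opening in m, from 0 to 0.087. A call has exactly 8 rows; each row is the pose to reach, as a shift and turn from the pose commanded when the call began, along the tool's axes at that moment; what a row does not reach only later rows make up. A row lasts 1/8 s, in which the tool goes at most 62.5 mm and 10.7 degrees, less where a joint would pass 70% of its speed; a pose out of reach is approached as far as the arm can. A call with a gripper value outside its range is refused whole. The fingers move at their own pace and stop on an object; the grip force is fixed at half the most. Time passes only in rows, so rows that repeat a pose let the fingers close, or fill a call up. It gives the time, the measured TCP pose, the force and the opening at its end, in the units of the state.
- bot.read_state(): the state, without advancing time (a new reading comes with each control period).
- bot.capture(name): name is "scene" or "top"; returns the picture (384x512x3 uint8, red, green, blue); there is no depth.
- bot.get_calibration(name): a dict with "fx", "fy", "cx", "cy" (pixels), "rvec" (rotation vector, rad) and "tvec" (3), from world to camera coordinates, as OpenCV has them. Camera axes: x right, y down, z forward; pixel columns grow to the right and rows downward; lengths in m; the calibration is good to about 2 mm. A picture is of the moment at which its call begins. get_calibration takes no time and is no camera call.
- bot.hand_in(): hands the job in, once; it reports no verdict.
Trained networks look in the newest picture that a camera, given by its name, has taken for a name from the list of things; names that differ only in an ending like _2 or _b are one class to them, and where a whole thing is asked for, a point or a joint stands for the part that bears it (a point fixed in the world has none). Each returns a list of dicts, best first, with "p" (0 to 1); they miss things now and then, are a little off and sometimes report something else, mostly with a low value. They report only what shows in the picture. A call takes as long as a camera call. They do not tell look-alikes from the thing itself.
- bot.find_in(name, camera): "point" ([x, y, z] in m, in world coordinates, good to about 4 mm: the middle of the surface that is visible of it).
The state is a dict: "time_s": time; "joint_positions": joint angles; "qvel": joint speeds; "tau": joint torques, N m; "position": TCP position; "tcp_rot": TCP orientation; "force": force on the tool from outside, world axes, zero at the start; "moment": the same for the moment, N m; "opening": opening from 0.0 (shut) to 1.0 (fully open).
Only numpy, scipy, OpenCV 4.12 (cv2) and the standard library are available. Lean on these libraries where they do the work, as an engineer would, in place of code of your own. Each camera call takes 0.05 s, during which the arm holds its last target.

## Working session

There is one attempt and no reset: what is moved stays moved. The work goes in short steps, Python scripts to look and compute and a tool call to move; the robot and the scene stay as the last step left them, time stands still between calls to the robot, and variables do not carry over. Pictures are saved under pics/ and viewed, and the job is handed in when it is done.

Besides the shell and the picture viewer there is one more tool, called after "Emit:" by a JSON object that holds its "name" and its "arguments", one argument or row to a line. apply_moves: Moves the arm, as the interface text tells. Its arguments: {"type":"object","properties":{"motion":{"type":"string"}},"required":["motion"]}

```bash
ls; mkdir -p pics; python3 - <<'E'
from rig import bot
import cv2
for n in ("scene","top"):
    im=bot.capture(n); cv2.imwrite(f"pics/{n}0.png",im[:,:,::-1])
    c=bot.get_calibration(n); print(n,c)
    for k in ("lever","lever_hub","lever_knob","control_box","shaft_seat","spline_end","idle_point","full_point","wash_brush","spray_bottle","screwdriver"):
        try: print(k,[(r['point'],r['p']) for r in bot.find_in(k,n)])
        except Exception as e: print(k,e)
s=bot.read_state(); print(s['time_s'],s['position'],s['tcp_rot'],s['force'],s['opening'],bot.pinch_z)
E
```

```text
pics
scene {'fx': 383.609921271667, 'fy': 383.609921271667, 'cx': 247.9057548583493, 'cy': 192.29504265463518, 'rvec': array([ 1.01654273,  2.39624998, -1.09686884]), 'tvec': array([ 0.36512013, -0.16354922,  1.33475645])}
lever [([0.3952, 0.3434, 0.0233], 0.93), ([0.2184, 0.3203, 0.0264], 0.84), ([0.5732, 0.4037, 0.0161], 0.77), ([0.5245, 0.2203, 0.0253], 0.75), ([0.3639, 0.1727, 0.0158], 0.64)]
lever_hub [([0.5312, 0.2275, 0.0206], 0.95), ([0.3704, 0.1688, 0.0132], 0.91), ([0.3967, 0.3491, 0.0194], 0.79), ([0.5733, 0.4011, 0.0164], 0.67), ([0.2197, 0.3254, 0.0268], 0.56)]
lever_knob [([0.3683, 0.168, 0.0179], 0.96), ([0.219, 0.323, 0.0204], 0.95), ([0.5248, 0.2205, 0.026], 0.81), ([0.5722, 0.398, 0.0124], 0.74), ([0.3936, 0.3469, 0.0224], 0.56)]
control_box [([0.5424, -0.0531, 0.0399], 0.95)]
shaft_seat [([0.537, -0.0509, 0.0377], 0.73)]
spline_end [([0.5393, -0.0518, 0.0347], 0.67), ([0.7416, -0.236, 0.0227], 0.53)]
idle_point [([0.5372, -0.0521, 0.0433], 0.93)]
full_point [([0.539, -0.0478, 0.0366], 0.93), ([0.3775, -0.3754, 0.0841], 0.39)]
wash_brush [([0.7737, 0.1307, 0.0495], 
[... 914 characters left out ...]
)]
control_box [([0.5124, -0.0889, 0.0465], 0.57)]
shaft_seat [([0.5038, -0.0923, 0.0412], 0.7)]
spline_end [([0.5082, -0.0903, 0.0475], 0.61), ([0.5284, 0.221, 0.03], 0.22)]
idle_point [([0.5062, -0.087, 0.0412], 0.76)]
full_point [([0.5066, -0.0884, 0.0411], 0.56)]
wash_brush [([0.7604, 0.1182, 0.047], 0.82)]
spray_bottle [([0.3682, -0.374, 0.1101], 0.6)]
screwdriver [([0.735, -0.2414, 0.0194], 0.82), ([0.5277, 0.2213, 0.0258], 0.75)]
1.2 [ 0.23637056 -0.5785336   0.22253715] [[ 9.25733798e-01  3.78175799e-01 -1.53202328e-05]
 [ 3.78175799e-01 -9.25733795e-01  7.13977827e-05]
 [ 1.28184562e-05 -7.18890819e-05 -9.99999997e-01]] [ 0.41403986 -0.5284545   0.04699942] 1.0004271941593672 0.0187
```

View pics/scene0.png

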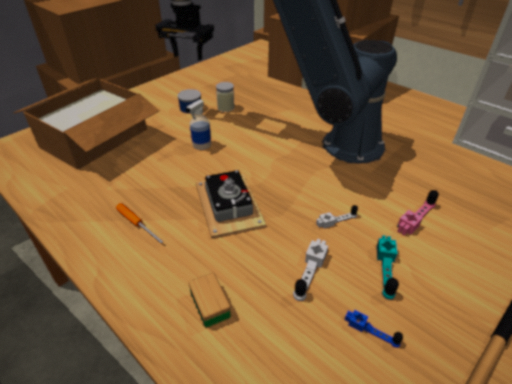

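View pics/top0.png

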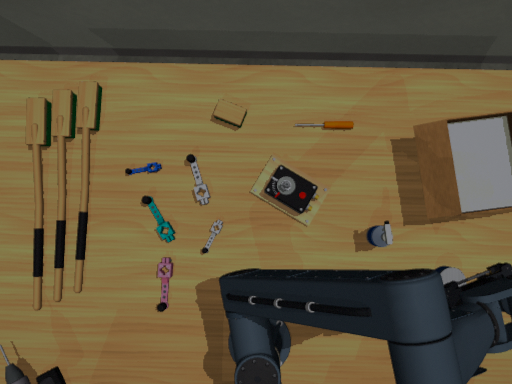

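The target is the larger grey-white lever: top view hub at about (201,195) and knob at (191,158), scene view hub at (318,247) and knob at (300,288). The control box is at top (288,188). I'll zoom in next.

```bash
python3 - <<'E'
import cv2, numpy as np
t=cv2.imread("pics/top0.png"); s=cv2.imread("pics/scene0.png")
def crop(im,x,y,w,h,k,n):
    c=cv2.resize(im[y:y+h,x:x+w],None,fx=k,fy=k,interpolation=cv2.INTER_CUBIC)
    for i in range(0,w,10): cv2.putText(c,str(x+i),(i*k,8),0,0.3,(0,255,255),1); cv2.line(c,(i*k,10),(i*k,14),(0,255,255))
    for i in range(0,h,10): cv2.putText(c,str(y+i),(0,i*k+4),0,0.3,(0,255,255),1)
    cv2.imwrite(n,c)
crop(t,245,150,90,75,8,"pics/t_box.png")
crop(t,175,145,50,70,8,"pics/t_lev.png")
crop(s,190,160,80,75,8,"pics/s_box.png")
crop(s,285,225,55,80,7,"pics/s_lev.png")
E
```

```text
(no output)
```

View pics/t_box.png

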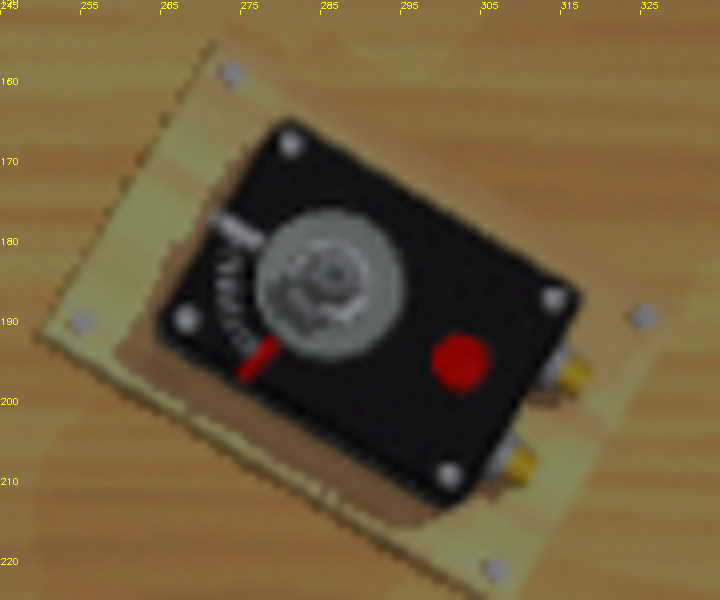

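View pics/t_lev.png

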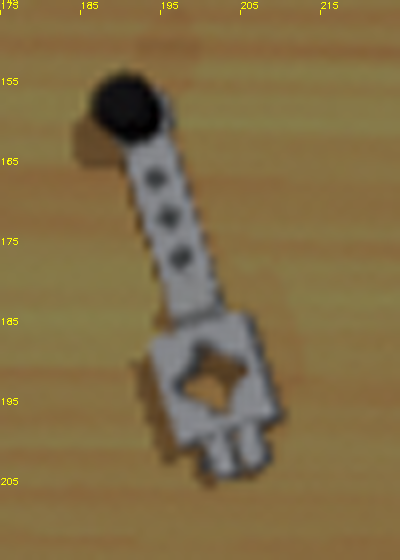

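View pics/s_box.png

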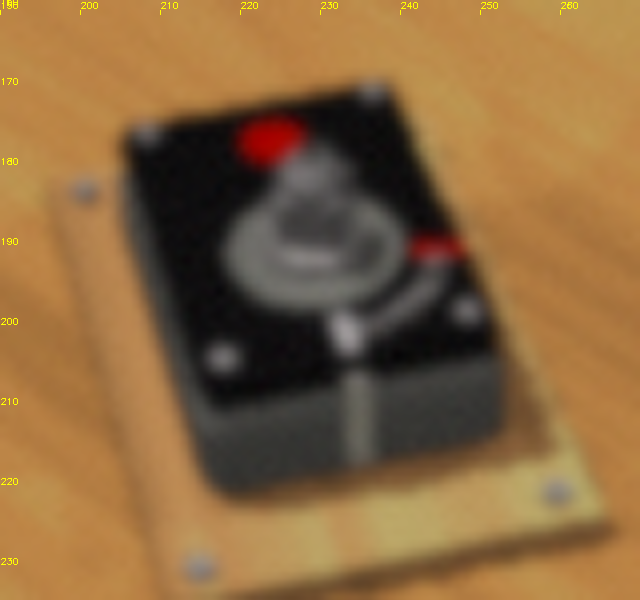

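View pics/s_lev.png

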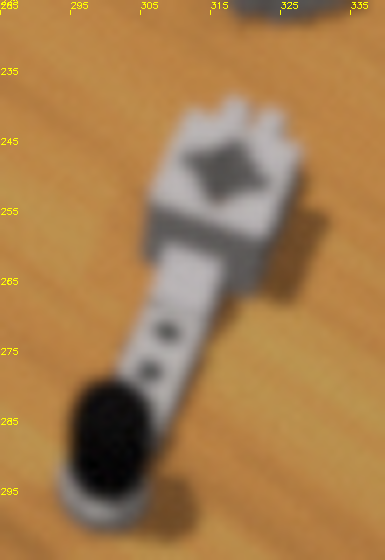

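```bash
cat > h.py <<'E'
import numpy as np, cv2
from scipy.optimize import least_squares
from rig import bot
cal={n:bot.get_calibration(n) for n in ("scene","top")}
def proj(n,P):
    c=cal[n];K=np.array([[c['fx'],0,c['cx']],[0,c['fy'],c['cy']],[0,0,1.]])
    return cv2.projectPoints(np.asarray(P,float).reshape(-1,3),c['rvec'],c['tvec'],K,None)[0][:,0]
def ray(n,uv,z):
    c=cal[n];R=cv2.Rodrigues(c['rvec'])[0];C=-R.T@c['tvec']
    d=R.T@np.array([(uv[0]-c['cx'])/c['fx'],(uv[1]-c['cy'])/c['fy'],1]); return C+d*(z-C[2])/d[2]
def un(o,k,p): return (np.asarray(p,float)+.5)/k-.5+np.asarray(o)
def pts(q,P):
    c,s=np.cos(q[2]),np.sin(q[2]);P=np.asarray(P,float)
    return np.c_[q[0]+c*P[:,0]-s*P[:,1],q[1]+s*P[:,0]+c*P[:,1],P[:,2]]
def fit(obs,q0):
    f=lambda q:np.concatenate([(proj(n,pts(q,P))-uv).ravel() for n,P,uv in obs])
    r=least_squares(f,q0,loss='soft_l1',f_scale=1.); return r.x,r.fun.reshape(-1,2)
E
python3 - <<'E'
from h import *
np.set_printoptions(precision=4,suppress=True)
for n in cal:
    c=cal[n];R=cv2.Rodrigues(c['rvec'])[0];print(n,-R.T@c['tvec'])
C=[(.055,.054,.067),(.055,-.054,.067),(-.095,-.054,.067),(-.095,.054,.067)]
bt=un((245,150),8,[(160,330),(285,117),(580,290),(455,510)])
bs=un((190,160),8,[(500,360),(215,410),(125,130),(390,85)])
for o in ([("top",C,bt)],[("scene",C,bs)],[("top",C,bt),("scene",C,bs)]):
    q,r=fit(o,[.53,-.06,2]);print("box",q,np.degrees(q[2]));print(r.round(1).tolist())
# nose
print("nose top",ray("top",un((245,150),8,(333,272)),.111),ray("scene",un((190,160),8,(312,168)),.111))
print("disc c",ray("top",un((245,150),8,(330,283)),.072),ray("scene",un((190,160),8,(315,247)),.072))
H=[(.023,.021,.034),(.023,-.021,.034),(-.023,-.021,.034),(-.023,.021,.034)]
lt=un((175,145),8,[(150,340),(247,313),(285,412),(180,443)])
ls=un((285,225),7,[(270,238),(150,205),(190,108),(300,155)])
K=[(.12,0,.052)];kt=un((175,145),8,[(125,107)])
K2=[(.12,0,.030)];ks=un((285,225),7,[(112,438)])
for o in ([("top",H,lt),("top",K,kt)],[("scene",H,ls),("scene",K2,ks)],[("top",H,lt),("scene",H,ls),("top",K,kt),("scene",K2,ks)]):
    q,r=fit(o,[.52,.22,0]);print("lev",q,np.degrees(q[2]));print(r.round(1).tolist())
E
```

```text
scene [1.049  0.5204 0.7553]
top [ 0.397  -0.015   1.4559]
box [ 0.5183 -0.075   1.0548] 60.43713510853704
[[-1.9, -0.1], [-0.7, -1.5], [1.8, 0.2], [0.7, 1.0]]
box [ 0.5255 -0.0676  1.027 ] 58.84251136511887
[[1.8, -0.9], [-2.8, 0.2], [-1.3, 0.4], [2.0, -0.0]]
box [ 0.5202 -0.0714  1.0608] 60.78101389034899
[[-3.0, -0.5], [-1.9, -2.1], [0.7, -0.6], [-0.2, 0.3], [2.6, -3.1], [-1.4, -1.2], [-1.7, -0.5], [1.2, -1.6]]
nose top [ 0.5199 -0.0751  0.111 ] [ 0.5232 -0.0706  0.111 ]
disc c [ 0.5189 -0.0757  0.072 ] [ 0.5201 -0.0748  0.072 ]
lev [0.4924 0.2047 0.3353] 19.21319987093842
[[0.2, 0.2], [0.0, -0.3], [-0.6, 0.4], [0.5, 0.3], [-0.2, -0.7]]
lev [0.4941 0.2077 0.3305] 18.938205343537994
[[-0.5, 0.4], [-0.2, -0.7], [0.1, 0.2], [0.7, -1.1], [-0.0, 0.8]]
lev [0.4931 0.2065 0.3325] 19.052864732556664
[[-0.3, -0.1], [-0.5, -0.5], [-1.2, 0.2], [-0.0, 0.1], [-0.7, -0.2], [-0.3, -1.2], [-0.1, -0.3], [0.5, -1.6], [-0.6, -0.9], [-0.1, 0.2]]
```

```bash
cat >> h.py <<'E'
import json,os,sys
from scipy.spatial.transform import Rotation as Ro
def load():
    if os.path.exists('cmd.json'):
        d=json.load(open('cmd.json'));return np.array(d['p']),np.array(d['R'])
    s=bot.read_state();return np.array(s['position']),np.array(s['tcp_rot'])
def save(p,R): json.dump({'p':list(map(float,p)),'R':np.asarray(R).tolist()},open('cmd.json','w'))
def Rth(th):
    t=np.radians(th);return np.array([[np.cos(t),np.sin(t),0],[np.sin(t),-np.cos(t),0],[0,0,-1.]])
def rel(target,th):
    p,R=load();sh=R.T@(np.array(target)-p);rv=Ro.from_matrix(R.T@Rth(th)).as_rotvec(degrees=True)
    return sh.round(4),rv.round(2)
def done(row):  # record last row as commanded
    v=[float(x) for x in row.split()];p,R=load();save(p+R@np.array(v[:3]),R@Ro.from_rotvec(v[3:6],degrees=True).as_matrix())
def st():
    s=bot.read_state();p,R=load()
    R2=np.array(s['tcp_rot'])
    print('t',round(s['time_s'],2),'pos',np.round(s['position'],4),'th',round(np.degrees(np.arctan2(R2[1,0],R2[0,0])),2),'cmd',p.round(4),round(np.degrees(np.arctan2(R[1,0],R[0,0])),2),'F',np.round(s['force'],2),'M',np.round(s['moment'],3),'open',round(s['opening']*87,2))
E
python3 - <<'E'
from h import *
p,R=load();save(p,R)
T=np.array([.6065,.2452,.15]);print(rel((p+T)/2,65.6),rel(T,109.05))
E
```

```text
(array([ 0.3271, -0.3113,  0.0363]), array([ -0.  ,  -0.  , -43.38])) (array([ 0.6542, -0.6226,  0.0726]), array([ -0.  ,  -0.  , -86.83]))
```

Emit:
{"name": "apply_moves", "arguments": {
  "motion": "0.041 -0.039 0.004 0 0 -5 0.087;0.082 -0.078 0.008 0 0 -11 0.087;0.123 -0.117 0.012 0 0 -17 0.087;0.164 -0.156 0.017 0 0 -22 0.087;0.205 -0.195 0.021 0 0 -27 0.087;0.246 -0.234 0.026 0 0 -33 0.087;0.287 -0.273 0.031 0 0 -38 0.087;0.327 -0.311 0.036 0 0 -43.4 0.087"
}}

```text
time_s: 2.2
position: [0.4223, -0.1656, 0.1868]
tcp_rot: [[0.41, 0.912, 0.001], [0.912, -0.41, -0.001], [-0.0, 0.001, -1.0]]
force: [1.0, -0.1, 0.8]
opening: 1.002
```

```bash
python3 - <<'E'
from h import *
done("0.327 -0.311 0.036 0 0 -43.4")
st()
print(rel([.6065,.2452,.13],109.05))
E
```

```text
t 2.2 pos [ 0.4223 -0.1656  0.1868] th 65.78 cmd [ 0.4215 -0.167   0.1866] 65.62 F [ 0.97 -0.05  0.77] M [-0.016 -0.096  0.025] open 87.14
(array([ 0.4518, -0.0016,  0.0566]), array([ -0.  ,  -0.  , -43.43]))
```

Emit:
{"name": "apply_moves", "arguments": {
  "motion": "0.058 0 0.006 0 0 -6 0.087;0.116 -0.001 0.013 0 0 -12 0.087;0.174 -0.001 0.02 0 0 -18 0.087;0.232 -0.001 0.027 0 0 -24 0.087;0.29 -0.001 0.034 0 0 -30 0.087;0.348 -0.001 0.041 0 0 -36 0.087;0.406 -0.002 0.049 0 0 -41 0.087;0.452 -0.002 0.057 0 0 -43.4 0.087"
}}

```text
time_s: 3.2
position: [0.6071, 0.248, 0.1294]
tcp_rot: [[-0.329, 0.944, 0.001], [0.944, 0.329, 0.0], [-0.0, 0.001, -1.0]]
force: [1.6, -1.3, -0.2]
opening: 1.003
```

```bash
python3 - <<'E'
from h import *
done("0.452 -0.002 0.057 0 0 -43.4")
st()
print(rel([.6065,.2452,.02],109.05))
cv2.imwrite("pics/s1.png",cv2.resize(bot.capture("scene")[150:330,220:420,::-1],None,fx=4,fy=4)[:600])
E
```

```text
t 3.2 pos [0.6071 0.248  0.1294] th 109.19 cmd [0.6062 0.2456 0.1296] 109.02 F [ 1.64 -1.26 -0.21] M [-0.058 -0.132 -0.067] open 87.26
(array([-4.000e-04,  1.000e-04,  1.096e-01]), array([ 0.  , -0.  , -0.03]))
```

View pics/s1.png

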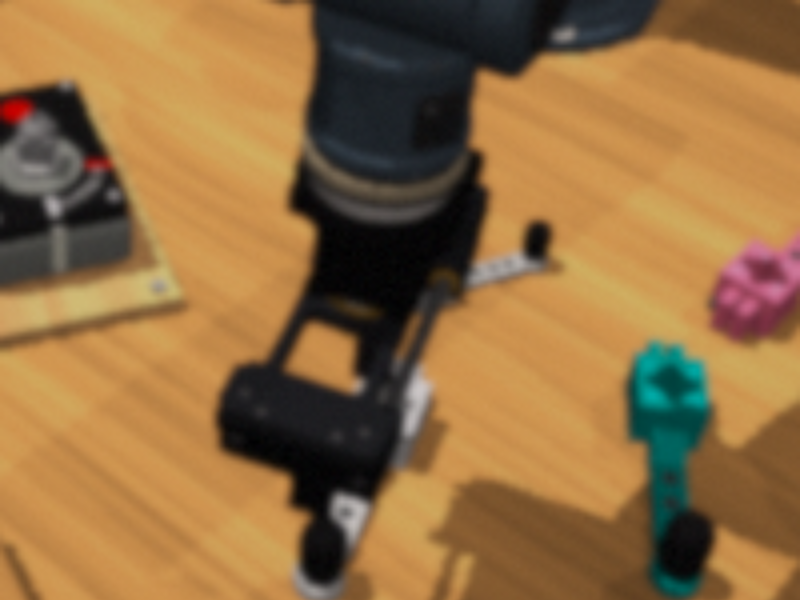

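Emit:
{"name": "apply_moves", "arguments": {
  "motion": "0 0 0.04 0 0 0 0.087;0 0 0.08 0 0 0 0.087;0 0 0.1 0 0 0 0.087;0 0 0.11 0 0 0 0.087;0 0 0.11 0 0 0 0.02;0 0 0.11 0 0 0 0.02;0 0 0.11 0 0 0 0.02;0 0 0.11 0 0 0 0.02"
}}

```text
time_s: 4.25
position: [0.6067, 0.2456, 0.0204]
tcp_rot: [[-0.326, 0.945, 0.001], [0.945, 0.326, 0.0], [-0.0, 0.001, -1.0]]
force: [0.4, 0.5, -0.6]
opening: 0.633
```

```bash
python3 - <<'E'
from h import *
done("0 0 0.11 0 0 0")
st()
E
```

```text
t 4.25 pos [0.6067 0.2456 0.0204] th 109.02 cmd [0.6062 0.2456 0.0196] 109.02 F [ 0.44  0.47 -0.64] M [-0.034 -0.12   0.031] open 55.05
```

Emit:
{"name": "apply_moves", "arguments": {
  "motion": "0 0 0 0 0 0 0.02;0 0 0 0 0 0 0.02;0 0 0 0 0 0 0.02;0 0 0 0 0 0 0.02;0 0 0 0 0 0 0.02;0 0 0 0 0 0 0.02;0 0 0 0 0 0 0.02;0 0 0 0 0 0 0.02"
}}

```text
time_s: 5.25
position: [0.6065, 0.2456, 0.0196]
tcp_rot: [[-0.326, 0.945, 0.001], [0.945, 0.326, 0.0], [-0.0, 0.001, -1.0]]
force: [1.7, 1.2, 0.1]
opening: 0.305
```

```bash
python3 - <<'E'
from h import *
st()
s=bot.read_state(); print(np.round(s['tcp_rot'],4))
E
```

```text
t 5.25 pos [0.6065 0.2456 0.0196] th 109.02 cmd [0.6062 0.2456 0.0196] 109.02 F [1.66 1.19 0.09] M [ 0.122 -0.483  0.025] open 26.49
[[-3.259e-01  9.454e-01  6.000e-04]
 [ 9.454e-01  3.259e-01  1.000e-04]
 [-1.000e-04  6.000e-04 -1.000e+00]]
```

Emit:
{"name": "apply_moves", "arguments": {
  "motion": "0 0 0 0 0 0 0.087;0 0 0 0 0 0 0.087;0 0 -0.03 0 0 0 0.087;0 0 -0.07 0 0 0 0.087;0 -0.03 -0.07 0 0 10 0.087;0 -0.06 -0.07 0 0 20 0.087;0 -0.09 -0.07 0 0 30 0.087;0 -0.12 -0.07 0 0 40 0.087"
}}

```text
time_s: 6.25
position: [0.4909, 0.2059, 0.0895]
tcp_rot: [[0.363, 0.932, -0.002], [0.932, -0.363, -0.0], [-0.001, -0.002, -1.0]]
force: [-0.4, 0.8, -0.1]
opening: 0.993
```

```bash
python3 - <<'E'
from h import *
done("0 -0.12 -0.07 0 0 40")
st()
print(rel([.493,.2064,.005],19.05))
cv2.imwrite("pics/s2.png",cv2.resize(bot.capture("scene")[180:330,250:400,::-1],None,fx=4,fy=4))
E
```

```text
t 6.25 pos [0.4909 0.2059 0.0895] th 68.7 cmd [0.4928 0.2065 0.0896] 69.02 F [-0.43  0.78 -0.08] M [-0.051 -0.055 -0.05 ] open 86.43
(array([0.    , 0.0002, 0.0846]), array([-0.  , -0.  , 49.97]))
```

View pics/s2.png

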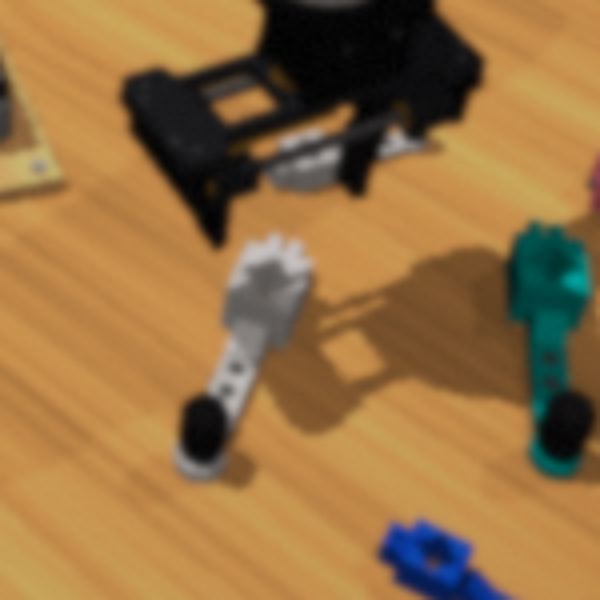

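Emit:
{"name": "apply_moves", "arguments": {
  "motion": "0 0 0 0 0 10 0.087;0 0 0 0 0 20 0.087;0 0 0 0 0 30 0.087;0 0 0 0 0 40 0.087;0 0 0.01 0 0 50 0.087;0 0 0.05 0 0 50 0.087;0 0 0.075 0 0 50 0.087;0 0 0.085 0 0 50 0.087"
}}

```text
time_s: 7.3
position: [0.4919, 0.2063, 0.0031]
tcp_rot: [[0.945, 0.327, -0.003], [0.327, -0.945, -0.001], [-0.003, -0.0, -1.0]]
force: [-0.4, 0.8, 0.0]
opening: 1.0
```

```bash
python3 - <<'E'
from h import *
done("0 0 0.085 0 0 50")
st()
E
```

```text
t 7.3 pos [0.4919 0.2063 0.0031] th 19.1 cmd [0.4928 0.2065 0.0046] 19.02 F [-0.36  0.78  0.01] M [ 0.084  0.029 -0.022] open 87.03
```

Emit:
{"name": "apply_moves", "arguments": {
  "motion": "0 0 0 0 0 0 0.03;0 0 0 0 0 0 0.03;0 0 0 0 0 0 0.03;0 0 0 0 0 0 0.03;0 0 0 0 0 0 0.03;0 0 0 0 0 0 0.03;0 0 0 0 0 0 0.03;0 0 0 0 0 0 0.03"
}}

```text
time_s: 8.3
position: [0.4929, 0.2064, 0.0048]
tcp_rot: [[0.945, 0.326, 0.0], [0.326, -0.945, 0.0], [0.0, 0.0, -1.0]]
force: [0.1, 0.1, 3.6]
opening: 0.482
```

```bash
python3 - <<'E'
from h import *
st()
E
```

```text
t 8.3 pos [0.4929 0.2064 0.0048] th 19.02 cmd [0.4928 0.2065 0.0046] 19.02 F [0.08 0.06 3.62] M [-0.068  0.08  -0.072] open 41.91
```

```bash
python3 - <<'E'
from h import *
im=cv2.imread("pics/top0.png");k=16
x,y,w,h=272,170,32,30
c=cv2.resize(im[y:y+h,x:x+w],None,fx=k,fy=k,interpolation=cv2.INTER_CUBIC)
c=cv2.convertScaleAbs(c,alpha=1.3,beta=0)
f=lambda P:(proj("top",P)-np.array([x,y])+.5)*k-.5
o=c.copy()
Q=(.5194,-.0755)  # top-frame est
for z,r,col in ((.079,.0175,(0,255,0)),(.072,.029,(255,255,0)),(.099,.015,(0,0,255)),(.111,.0065,(255,0,255))):
    a=np.linspace(0,2*np.pi,60);pp=f(np.c_[Q[0]+r*np.cos(a),Q[1]+r*np.sin(a),0*a+z])
    cv2.polylines(o,[pp.astype(np.int32)],True,col,1)
cv2.imwrite("pics/t_sh.png",np.hstack([c[:,::],o])[:, :][:480, :1024] if False else cv2.resize(np.hstack([c,o]),(800,375)))
im=cv2.imread("pics/scene0.png");x,y,w,h=212,172,34,30
c=cv2.resize(im[y:y+h,x:x+w],None,fx=k,fy=k,interpolation=cv2.INTER_CUBIC)
c=cv2.convertScaleAbs(c,alpha=1.3,beta=0);o=c.copy()
f=lambda P:(proj("scene",P)-np.array([x,y])+.5)*k-.5
Q=(.5212,-.0727)
for z,r,col in ((.079,.0175,(0,255,0)),(.072,.029,(255,255,0)),(.099,.015,(0,0,255)),(.111,.0065,(255,0,255))):
    a=np.linspace(0,2*np.pi,60);pp=f(np.c_[Q[0]+r*np.cos(a),Q[1]+r*np.sin(a),0*a+z])
    cv2.polylines(o,[pp.astype(np.int32)],True,col,1)
cv2.imwrite("pics/s_sh.png",cv2.resize(np.hstack([c,o]),(800,353)))
E
```

```text
(no output)
```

View pics/t_sh.png

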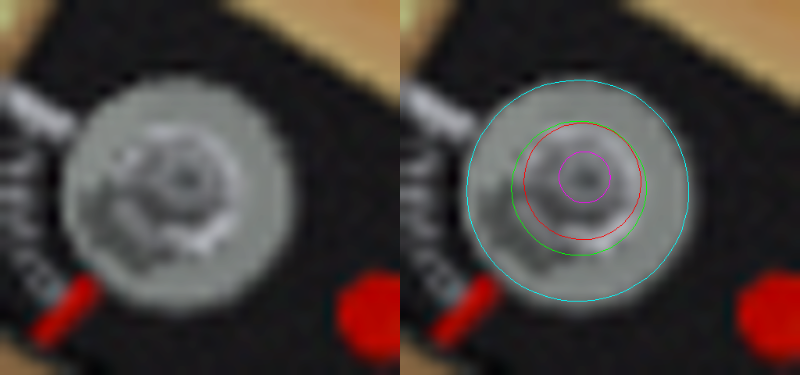

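View pics/s_sh.png

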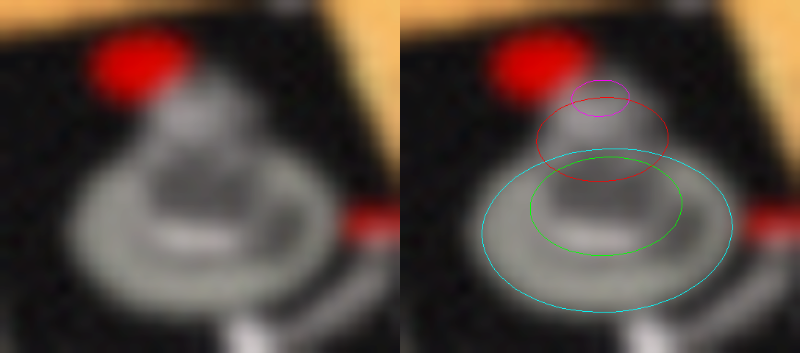

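Emit:
{"name": "apply_moves", "arguments": {
  "motion": "0 0 -0.01 0 0 0 0.03;0 0 -0.03 0 0 0 0.03;0 0 -0.055 0 0 0 0.03;0 0 -0.08 0 0 0 0.03;0 0 -0.105 0 0 0 0.03;0 0 -0.13 0 0 0 0.03;0 0 -0.14 0 0 0 0.03;0 0 -0.14 0 0 0 0.03"
}}

```text
time_s: 9.3
position: [0.4926, 0.2064, 0.1447]
tcp_rot: [[0.945, 0.326, 0.0], [0.326, -0.945, 0.0], [0.0, 0.0, -1.0]]
force: [0.1, -0.9, -4.0]
opening: 0.483
```

```bash
python3 - <<'E'
from h import *
done("0 0 -0.14 0 0 0")
st()
print(rel([.519,-.074,.1446],66))
cv2.imwrite("pics/s3.png",cv2.resize(bot.capture("scene")[130:330,230:430,::-1],None,fx=3,fy=3))
E
```

```text
t 9.3 pos [0.4926 0.2064 0.1447] th 19.03 cmd [0.4928 0.2065 0.1446] 19.02 F [ 0.1  -0.91 -3.99] M [ 0.035  0.012 -0.005] open 41.98
(array([-0.0666,  0.2737, -0.    ]), array([ -0.  ,  -0.  , -46.98]))
```

View pics/s3.png

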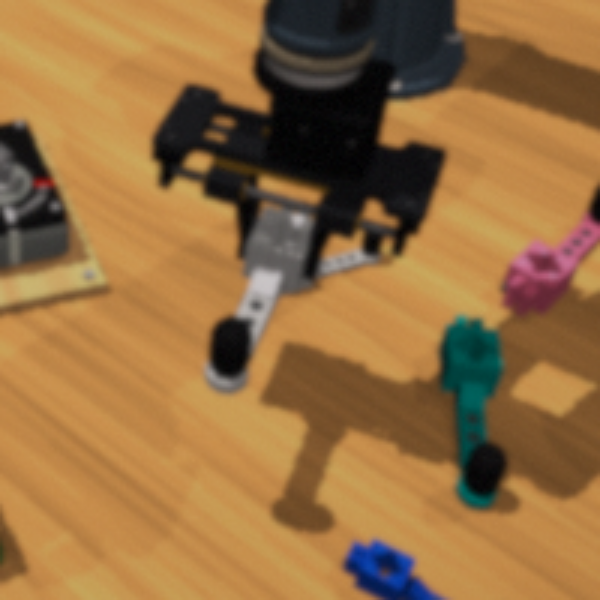

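```bash
python3 - <<'E'
from h import *
print(proj("scene",[[.6062,.2456,.030],[.6062,.2456,.170],[.6062,.2456,.165]]))
E
```

```text
[[300.5589446  287.25176873]
 [306.2922174  245.81037311]
 [306.06392694 247.46050827]]
```

Emit:
{"name": "apply_moves", "arguments": {
  "motion": "-0.007 0.026 0 0 0 -4 0.03;-0.017 0.068 0 0 0 -11 0.03;-0.028 0.112 0 0 0 -19 0.03;-0.038 0.156 0 0 0 -27 0.03;-0.049 0.2 0 0 0 -34 0.03;-0.058 0.24 0 0 0 -41 0.03;-0.064 0.264 0 0 0 -45 0.03;-0.067 0.274 0 0 0 -47 0.03"
}}

```text
time_s: 10.35
position: [0.5182, -0.0761, 0.1431]
tcp_rot: [[0.407, 0.913, -0.002], [0.913, -0.407, 0.001], [-0.0, -0.002, -1.0]]
force: [-0.5, 0.5, -4.4]
opening: 0.482
```

```bash
python3 - <<'E'
from h import *
done("-0.067 0.274 0 0 0 -47")
st()
print(rel([.519,-.074,.1446],66))
for n,sl in (("scene",np.s_[110:310,150:350]),("top",np.s_[100:280,180:380])):
    cv2.imwrite(f"pics/{n}4.png",cv2.resize(bot.capture(n)[sl][:,:,::-1],None,fx=3,fy=3))
st()
E
```

```text
t 10.35 pos [ 0.5182 -0.0761  0.1431] th 65.98 cmd [ 0.5187 -0.0744  0.1446] 66.02 F [-0.53  0.47 -4.41] M [-0.073 -0.023  0.001] open 41.93
(array([ 0.0005,  0.0001, -0.    ]), array([-0.  , -0.  ,  0.02]))
t 10.45 pos [ 0.5182 -0.0756  0.1432] th 65.9 cmd [ 0.5187 -0.0744  0.1446] 66.02 F [-0.19  0.73 -3.99] M [-0.011 -0.017 -0.04 ] open 41.67
```

View pics/scene4.png

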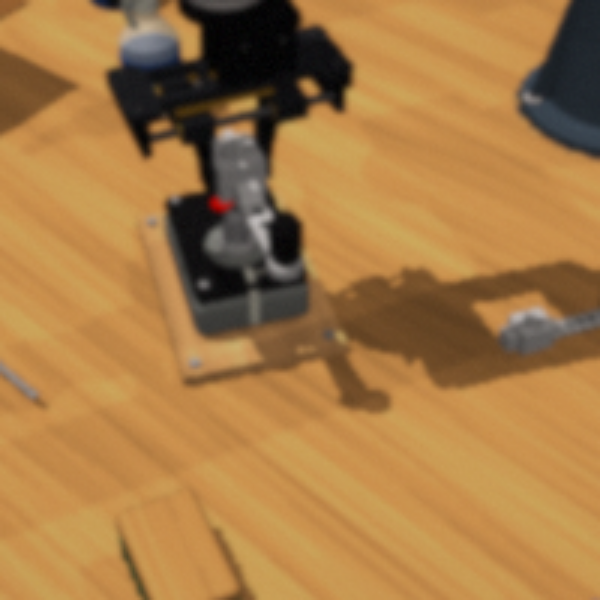

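View pics/top4.png

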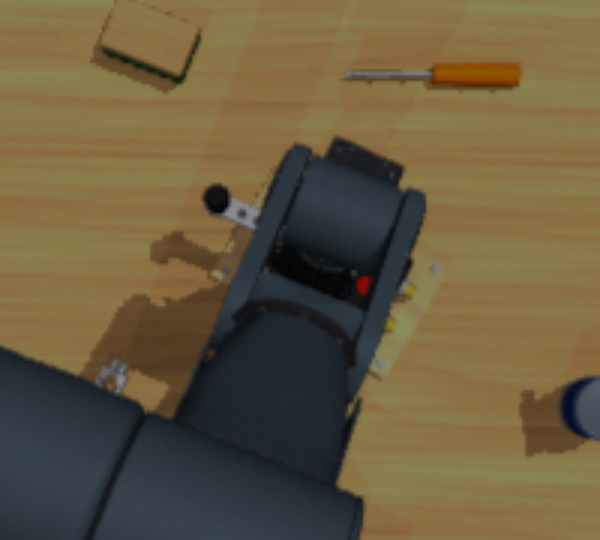

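Emit:
{"name": "apply_moves", "arguments": {
  "motion": "0.0005 0 0.01 0 0 0 0.03;0.0005 0 0.02 0 0 0 0.03;0.0005 0 0.026 0 0 0 0.03;0.0005 0 0.028 0 0 0 0.03;0.0005 0 0.028 0 0 0 0.03;0.0005 0 0.028 0 0 0 0.03;0.0005 0 0.028 0 0 0 0.03;0.0005 0 0.028 0 0 0 0.03"
}}

```text
time_s: 11.45
position: [0.5191, -0.0741, 0.1168]
tcp_rot: [[0.407, 0.914, 0.0], [0.914, -0.407, -0.0], [0.0, 0.0, -1.0]]
force: [0.6, 0.4, -3.5]
opening: 0.478
```

```bash
python3 - <<'E'
from h import *
done("0.0005 0 0.028 0 0 0")
st()
E
```

```text
t 11.45 pos [ 0.5191 -0.0741  0.1168] th 66.01 cmd [ 0.5189 -0.074   0.1166] 66.02 F [ 0.55  0.4  -3.51] M [-0.039 -0.023  0.024] open 41.6
```

Emit:
{"name": "apply_moves", "arguments": {
  "motion": "0 0 0.002 0 0 0 0.03;0 0 0.004 0 0 0 0.03;0 0 0.006 0 0 0 0.03;0 0 0.007 0 0 0 0.03;0 0 0.007 0 0 0 0.03;0 0 0.007 0 0 0 0.03;0 0 0.007 0 0 0 0.03;0 0 0.007 0 0 0 0.03"
}}

```text
time_s: 12.45
position: [0.519, -0.0741, 0.1096]
tcp_rot: [[0.406, 0.914, 0.0], [0.914, -0.406, -0.0], [-0.0, 0.0, -1.0]]
force: [0.1, -0.3, -4.4]
opening: 0.473
```

```bash
python3 - <<'E'
from h import *
done("0 0 0.007 0 0 0")
st()
E
```

```text
t 12.45 pos [ 0.519  -0.0741  0.1096] th 66.02 cmd [ 0.5189 -0.074   0.1096] 66.02 F [ 0.11 -0.25 -4.43] M [-0.155 -0.074  0.015] open 41.14
```

Emit:
{"name": "apply_moves", "arguments": {
  "motion": "0 0 0.001 0 0 0 0.03;0 0 0.002 0 0 0 0.03;0 0 0.003 0 0 0 0.03;0 0 0.003 0 0 0 0.03;0 0 0.003 0 0 0 0.03;0 0 0.003 0 0 0 0.03;0 0 0.003 0 0 0 0.03;0 0 0.003 0 0 0 0.03"
}}

```text
time_s: 13.45
position: [0.5196, -0.0744, 0.1067]
tcp_rot: [[0.406, 0.914, 0.001], [0.914, -0.406, -0.001], [-0.0, 0.002, -1.0]]
force: [1.7, -5.7, -3.9]
opening: 0.482
```

```bash
python3 - <<'E'
from h import *
done("0 0 0.003 0 0 0")
st()
E
```

```text
t 13.45 pos [ 0.5196 -0.0744  0.1067] th 66.03 cmd [ 0.5189 -0.074   0.1066] 66.02 F [ 1.66 -5.66 -3.89] M [-0.892 -0.522 -0.015] open 41.9
```

Emit:
{"name": "apply_moves", "arguments": {
  "motion": "-0.0003 0.0004 0 0 0 0 0.03;-0.0006 0.0008 0 0 0 0 0.03;-0.0006 0.0008 0 0 0 0 0.03;-0.0006 0.0008 0 0 0 0 0.03;-0.0006 0.0008 0 0 0 0 0.03;-0.0006 0.0008 0 0 0 0 0.03;-0.0006 0.0008 0 0 0 0 0.03;-0.0006 0.0008 0 0 0 0 0.03"
}}

```text
time_s: 14.45
position: [0.5193, -0.0748, 0.1065]
tcp_rot: [[0.406, 0.914, -0.0], [0.914, -0.406, 0.0], [0.0, -0.0, -1.0]]
force: [1.4, -1.7, -2.7]
opening: 0.481
```

```bash
python3 - <<'E'
from h import *
done("-0.0006 0.0008 0 0 0 0")
st()
E
```

```text
t 14.45 pos [ 0.5193 -0.0748  0.1065] th 66.02 cmd [ 0.5194 -0.0748  0.1066] 66.02 F [ 1.45 -1.71 -2.68] M [-0.402 -0.535  0.004] open 41.85
```

Emit:
{"name": "apply_moves", "arguments": {
  "motion": "-0.0001 0.0004 0 0 0 0 0.03;-0.0002 0.0007 0 0 0 0 0.03;-0.0002 0.0007 0 0 0 0 0.03;-0.0002 0.0007 0 0 0 0 0.03;-0.0002 0.0007 0 0 0 0 0.03;-0.0002 0.0007 0 0 0 0 0.03;-0.0002 0.0007 0 0 0 0 0.03;-0.0002 0.0007 0 0 0 0 0.03"
}}

```text
time_s: 15.45
position: [0.5198, -0.0752, 0.1065]
tcp_rot: [[0.406, 0.914, -0.0], [0.914, -0.406, 0.0], [0.0, -0.001, -1.0]]
force: [1.1, 0.2, -3.4]
opening: 0.479
```

```bash
python3 - <<'E'
from h import *
done("-0.0002 0.0007 0 0 0 0")
st()
E
```

```text
t 15.45 pos [ 0.5198 -0.0752  0.1065] th 66.02 cmd [ 0.52   -0.0753  0.1066] 66.02 F [ 1.09  0.2  -3.38] M [-0.089 -0.08   0.023] open 41.65
```

Emit:
{"name": "apply_moves", "arguments": {
  "motion": "-0.0002 0.0004 0.0005 0 0 0 0.03;-0.0002 0.0004 0.001 0 0 0 0.03;-0.0002 0.0004 0.0015 0 0 0 0.03;-0.0002 0.0004 0.002 0 0 0 0.03;-0.0002 0.0004 0.0025 0 0 0 0.03;-0.0002 0.0004 0.0025 0 0 0 0.03;-0.0002 0.0004 0.0025 0 0 0 0.03;-0.0002 0.0004 0.0025 0 0 0 0.03"
}}

```text
time_s: 16.45
position: [0.5203, -0.0757, 0.1041]
tcp_rot: [[0.406, 0.914, 0.0], [0.914, -0.406, 0.0], [0.0, 0.0, -1.0]]
force: [0.1, -0.3, -3.0]
opening: 0.478
```

```bash
python3 - <<'E'
from h import *
done("-0.0002 0.0004 0.0025 0 0 0")
st()
E
```

```text
t 16.45 pos [ 0.5203 -0.0757  0.1041] th 66.02 cmd [ 0.5203 -0.0757  0.1041] 66.02 F [ 0.09 -0.26 -3.01] M [-0.12  -0.049  0.003] open 41.57
```

Emit:
{"name": "apply_moves", "arguments": {
  "motion": "0 0 0.0003 0 0 0 0.03;0 0 0.0006 0 0 0 0.03;0 0 0.0009 0 0 0 0.03;0 0 0.001 0 0 0 0.03;0 0 0.001 0 0 0 0.03;0 0 0.001 0 0 0 0.03;0 0 0.001 0 0 0 0.03;0 0 0.001 0 0 0 0.03"
}}

```text
time_s: 17.45
position: [0.5204, -0.0757, 0.1037]
tcp_rot: [[0.406, 0.914, 0.0], [0.914, -0.406, -0.0], [-0.0, 0.001, -1.0]]
force: [-1.8, 0.0, 5.1]
opening: 0.481
```

```bash
python3 - <<'E'
from h import *
done("0 0 0.001 0 0 0")
st()
E
```

```text
t 17.45 pos [ 0.5204 -0.0757  0.1037] th 66.02 cmd [ 0.5203 -0.0757  0.1031] 66.02 F [-1.84  0.01  5.13] M [0.063 0.297 0.013] open 41.83
```

Emit:
{"name": "apply_moves", "arguments": {
  "motion": "0 0 0 0 0 -2 0.03;0 0 0 0 0 -4 0.03;0 0 0 0 0 -6 0.03;0 0 0 0 0 -8 0.03;0 0 0 0 0 -10 0.03;0 0 0 0 0 -12 0.03;0 0 0 0 0 -14 0.03;0 0 0 0 0 -16 0.03"
}}

```text
time_s: 18.45
position: [0.5204, -0.0758, 0.1027]
tcp_rot: [[0.136, 0.991, 0.0], [0.991, -0.136, -0.0], [-0.0, 0.0, -1.0]]
force: [0.3, 0.4, -3.9]
opening: 0.479
```

```bash
python3 - <<'E'
from h import *
done("0 0 0 0 0 -16")
st()
E
```

```text
t 18.45 pos [ 0.5204 -0.0758  0.1027] th 82.17 cmd [ 0.5203 -0.0757  0.1031] 82.02 F [ 0.33  0.43 -3.94] M [-0.029 -0.113 -0.042] open 41.64
```

Emit:
{"name": "apply_moves", "arguments": {
  "motion": "0 0 0.0004 0 0 0 0.03;0 0 0.0008 0 0 0 0.03;0 0 0.0012 0 0 0 0.03;0 0 0.0016 0 0 0 0.03;0 0 0.002 0 0 0 0.03;0 0 0.002 0 0 0 0.03;0 0 0.002 0 0 0 0.03;0 0 0.002 0 0 0 0.03"
}}

```text
time_s: 19.45
position: [0.5202, -0.0757, 0.1011]
tcp_rot: [[0.139, 0.99, -0.0], [0.99, -0.139, -0.0], [-0.0, -0.0, -1.0]]
force: [-0.4, -0.4, -4.2]
opening: 0.482
```

```bash
python3 - <<'E'
from h import *
done("0 0 0.002 0 0 0")
st()
E
```

```text
t 19.45 pos [ 0.5202 -0.0757  0.1011] th 82.02 cmd [ 0.5203 -0.0757  0.1011] 82.02 F [-0.44 -0.4  -4.22] M [-0.049 -0.03  -0.039] open 41.89
```

Emit:
{"name": "apply_moves", "arguments": {
  "motion": "0 0 0.001 0 0 0 0.03;0 0 0.002 0 0 0 0.03;0 0 0.003 0 0 0 0.03;0 0 0.004 0 0 0 0.03;0 0 0.005 0 0 0 0.03;0 0 0.006 0 0 0 0.03;0 0 0.007 0 0 0 0.03;0 0 0.007 0 0 0 0.03"
}}

```text
time_s: 20.45
position: [0.5202, -0.0757, 0.0939]
tcp_rot: [[0.139, 0.99, -0.0], [0.99, -0.139, 0.0], [0.0, -0.0, -1.0]]
force: [-0.4, 0.1, -3.5]
opening: 0.482
```

```bash
python3 - <<'E'
from h import *
done("0 0 0.007 0 0 0")
st()
E
```

```text
t 20.45 pos [ 0.5202 -0.0757  0.0939] th 82.02 cmd [ 0.5203 -0.0756  0.0941] 82.02 F [-0.44  0.13 -3.55] M [-0.034 -0.053  0.015] open 41.92
```

Emit:
{"name": "apply_moves", "arguments": {
  "motion": "0 0 0.001 0 0 0 0.03;0 0 0.0025 0 0 0 0.03;0 0 0.004 0 0 0 0.03;0 0 0.0055 0 0 0 0.03;0 0 0.007 0 0 0 0.03;0 0 0.008 0 0 0 0.03;0 0 0.0085 0 0 0 0.03;0 0 0.0085 0 0 0 0.03"
}}

```text
time_s: 21.45
position: [0.5202, -0.0757, 0.0855]
tcp_rot: [[0.139, 0.99, -0.0], [0.99, -0.139, -0.0], [-0.0, -0.0, -1.0]]
force: [-0.3, 0.5, -4.0]
opening: 0.48
```

```bash
python3 - <<'E'
from h import *
done("0 0 0.0085 0 0 0")
st()
E
```

```text
t 21.45 pos [ 0.5202 -0.0757  0.0855] th 82.02 cmd [ 0.5203 -0.0756  0.0856] 82.02 F [-0.27  0.55 -3.97] M [-0.072 -0.06   0.018] open 41.73
```

Emit:
{"name": "apply_moves", "arguments": {
  "motion": "0 0 0.0005 0 0 0 0.03;0 0 0.001 0 0 0 0.03;0 0 0.0015 0 0 0 0.03;0 0 0.002 0 0 0 0.03;0 0 0.0025 0 0 0 0.03;0 0 0.0025 0 0 0 0.03;0 0 0.0025 0 0 0 0.03;0 0 0.0025 0 0 0 0.03"
}}

```text
time_s: 22.45
position: [0.5203, -0.0757, 0.0838]
tcp_rot: [[0.139, 0.99, 0.0], [0.99, -0.139, -0.0], [-0.0, 0.0, -1.0]]
force: [-3.0, 0.2, 5.2]
opening: 0.477
```

```bash
python3 - <<'E'
from h import *
done("0 0 0.0025 0 0 0")
st()
E
```

```text
t 22.45 pos [ 0.5203 -0.0757  0.0838] th 82.02 cmd [ 0.5203 -0.0756  0.0831] 82.02 F [-3.04  0.23  5.22] M [0.027 0.412 0.047] open 41.52
```

Emit:
{"name": "apply_moves", "arguments": {
  "motion": "0 0 -0.0004 0 0 2 0.03;0 0 -0.0004 0 0 5 0.03;0 0 -0.0004 0 0 8 0.03;0 0 -0.0004 0 0 11 0.03;0 0 -0.0004 0 0 14 0.03;0 0 -0.0004 0 0 16 0.03;0 0 -0.0004 0 0 17 0.03;0 0 -0.0004 0 0 17 0.03"
}}

```text
time_s: 23.45
position: [0.5199, -0.0757, 0.0838]
tcp_rot: [[0.422, 0.906, -0.001], [0.906, -0.422, -0.0], [-0.0, -0.0, -1.0]]
force: [-4.3, -0.4, 5.2]
opening: 0.479
```

```bash
python3 - <<'E'
from h import *
done("0 0 -0.0004 0 0 17")
st()
E
```

```text
t 23.45 pos [ 0.5199 -0.0757  0.0838] th 65.01 cmd [ 0.5203 -0.0756  0.0835] 65.02 F [-4.33 -0.43  5.15] M [-0.041  0.483  0.085] open 41.7
```

Emit:
{"name": "apply_moves", "arguments": {
  "motion": "0 0 0 0 0 0.5 0.03;0 0 0 0 0 1 0.03;0 0 0 0 0 1.5 0.03;0 0 0 0 0 2 0.03;0 0 0 0 0 2.5 0.03;0 0 0 0 0 3 0.03;0 0 0 0 0 3 0.03;0 0 0 0 0 3 0.03"
}}

```text
time_s: 24.45
position: [0.5199, -0.0757, 0.0838]
tcp_rot: [[0.469, 0.883, -0.001], [0.883, -0.469, -0.0], [-0.0, -0.0, -1.0]]
force: [-3.6, -0.1, 5.8]
opening: 0.482
```

```bash
python3 - <<'E'
from h import *
done("0 0 0 0 0 3")
st()
E
```

```text
t 24.45 pos [ 0.5199 -0.0757  0.0838] th 62.02 cmd [ 0.5203 -0.0756  0.0835] 62.02 F [-3.56 -0.14  5.77] M [-0.035  0.468  0.157] open 41.93
```

Emit:
{"name": "apply_moves", "arguments": {
  "motion": "0 0 0 0 0 0.5 0.03;0 0 0 0 0 0.5 0.03;0 0 0 0 0 1 0.03;0 0 0 0 0 1 0.03;0 0 0 0 0 1.5 0.03;0 0 0 0 0 1.5 0.03;0 0 0 0 0 2 0.03;0 0 0 0 0 2 0.03"
}}

```text
time_s: 25.45
position: [0.5199, -0.0757, 0.0838]
tcp_rot: [[0.5, 0.866, -0.001], [0.866, -0.5, -0.0], [-0.0, -0.0, -1.0]]
force: [-3.3, 0.8, 5.8]
opening: 0.48
```

```bash
python3 - <<'E'
from h import *
done("0 0 0 0 0 2")
st()
E
```

```text
t 25.45 pos [ 0.5199 -0.0757  0.0838] th 60.02 cmd [ 0.5203 -0.0756  0.0835] 60.02 F [-3.31  0.83  5.85] M [0.003 0.518 0.186] open 41.74
```

Emit:
{"name": "apply_moves", "arguments": {
  "motion": "0 0 0 0 0 0.5 0.03;0 0 0 0 0 0.5 0.03;0 0 0 0 0 1 0.03;0 0 0 0 0 1 0.03;0 0 0 0 0 1.5 0.03;0 0 0 0 0 1.5 0.03;0 0 0 0 0 1.5 0.03;0 0 0 0 0 1.5 0.03"
}}

```text
time_s: 26.45
position: [0.5199, -0.0757, 0.0838]
tcp_rot: [[0.522, 0.853, -0.001], [0.853, -0.522, -0.0], [-0.001, -0.0, -1.0]]
force: [-3.3, -0.2, 6.2]
opening: 0.479
```

```bash
python3 - <<'E'
from h import *
done("0 0 0 0 0 1.5")
st()
im=bot.capture("scene");t=bot.capture("top")
cv2.imwrite("pics/s5.png",cv2.resize(im[150:260,180:290,::-1],None,fx=5,fy=5))
cv2.imwrite("pics/t5.png",cv2.resize(t[140:240,225:345,::-1],None,fx=5,fy=5))
E
```

```text
t 26.45 pos [ 0.5199 -0.0757  0.0838] th 58.52 cmd [ 0.5203 -0.0756  0.0835] 58.52 F [-3.25 -0.18  6.17] M [-0.039  0.472  0.2  ] open 41.63
```

View pics/s5.png

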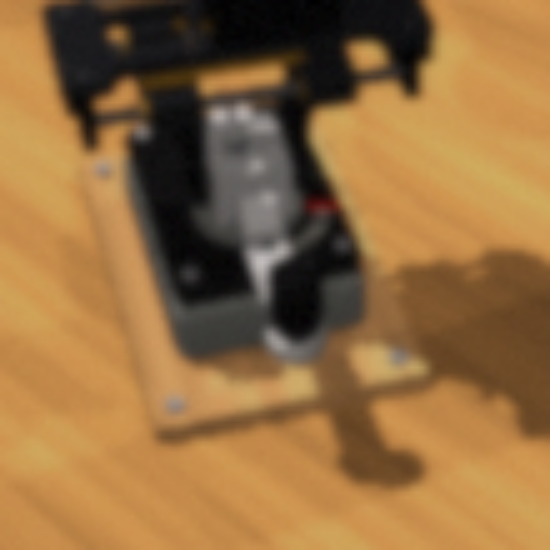

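View pics/t5.png

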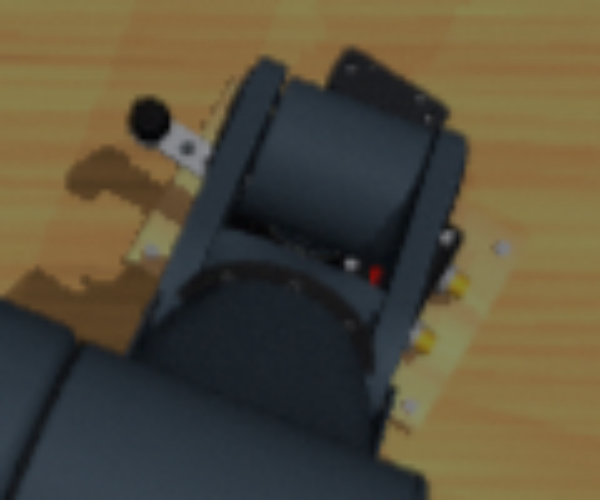

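```bash
python3 - <<'E'
from h import *
c=np.array([.520,-.0757])
for n,uv,z,b in (("top",un((225,140),5,(150,120)),.131,(-.0005,-.0017)),("scene",un((180,150),5,(298,298)),.109,(.0012,.0013))):
    p=ray(n,uv,z)[:2]-np.array(b);d=p-c;print(n,p,np.hypot(*d),np.degrees(np.arctan2(d[1],d[0])))
# white bar direction in top0 from disc centre
p=ray("top",un((245,150),8,(240,229)),.068)[:2];q=np.array([.5184,-.0755]);d=p-q;print(np.degrees(np.arctan2(d[1],d[0])))
p=ray("top",un((245,150),8,(258,360)),.068)[:2];d=p-q;print(np.degrees(np.arctan2(d[1],d[0]))-77.35)
E
```

```text
top [0.5790978  0.02785435] 0.11923108925129364 60.286877347279976
scene [0.57870711 0.02525717] 0.11678559380354755 59.82178258511068
58.99908500373059
60.54732595963975
```

Emit:
{"name": "apply_moves", "arguments": {
  "motion": "0 0 0 0 0 0.5 0.03;0 0 0 0 0 0.5 0.03;0 0 0 0 0 1 0.03;0 0 0 0 0 1 0.03;0 0 0 0 0 1.5 0.03;0 0 0 0 0 2 0.03;0 0 0 0 0 2 0.03;0 0 0 0 0 2 0.03"
}}

```text
time_s: 27.55
position: [0.5199, -0.0757, 0.0838]
tcp_rot: [[0.55, 0.835, -0.001], [0.835, -0.55, -0.001], [-0.001, -0.0, -1.0]]
force: [-3.3, 0.5, 6.4]
opening: 0.479
```

```bash
python3 - <<'E'
from h import *
done("0 0 0 0 0 2")
st()
im=bot.capture("scene");t=bot.capture("top")
cv2.imwrite("pics/s6.png",cv2.resize(im[150:260,180:290,::-1],None,fx=5,fy=5))
cv2.imwrite("pics/t6.png",cv2.resize(t[140:240,225:345,::-1],None,fx=5,fy=5))
E
```

```text
t 27.55 pos [ 0.5199 -0.0757  0.0838] th 56.63 cmd [ 0.5203 -0.0756  0.0835] 56.52 F [-3.31  0.5   6.39] M [0.062 0.459 0.562] open 41.71
```

View pics/t6.png

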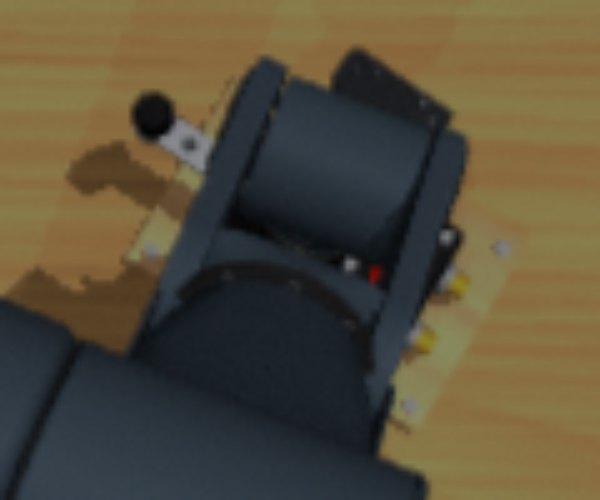

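Emit:
{"name": "apply_moves", "arguments": {
  "motion": "0 0 0 0 0 -0.5 0.03;0 0 -0.0003 0 0 -1 0.03;0 0 -0.0003 0 0 -1 0.03;0 0 -0.0003 0 0 -1 0.087;0 0 -0.0003 0 0 -1 0.087;0 0 -0.0003 0 0 -1 0.087;0 0 -0.0003 0 0 -1 0.087;0 0 -0.0003 0 0 -1 0.087"
}}

```text
time_s: 28.65
position: [0.5204, -0.0757, 0.0837]
tcp_rot: [[0.537, 0.844, 0.0], [0.844, -0.537, -0.0], [0.0, 0.0, -1.0]]
force: [0.2, -0.5, 0.4]
opening: 0.947
```

```bash
python3 - <<'E'
from h import *
done("0 0 -0.0003 0 0 -1")
st()
E
```

```text
t 28.65 pos [ 0.5204 -0.0757  0.0837] th 57.52 cmd [ 0.5203 -0.0756  0.0838] 57.52 F [ 0.2  -0.54  0.43] M [-0.057 -0.083 -0.049] open 82.35
```

Emit:
{"name": "apply_moves", "arguments": {
  "motion": "0 0 0 0 0 0 0.087;0 0 -0.01 0 0 0 0.087;0 0 -0.03 0 0 0 0.087;0 0 -0.06 0 0 0 0.087;0 0 -0.1 0 0 0 0.087;0 0 -0.15 0 0 0 0.087;0 0 -0.19 0 0 0 0.087;0 0 -0.2 0 0 0 0.087"
}}

```text
time_s: 29.65
position: [0.5217, -0.0761, 0.2873]
tcp_rot: [[0.537, 0.844, 0.007], [0.844, -0.537, -0.002], [0.002, 0.007, -1.0]]
force: [1.0, -0.6, -0.4]
opening: 0.997
```

```bash
python3 - <<'E'
from h import *
done("0 0 -0.2 0 0 0")
st()
# target retreat: out of the views
print(rel([.35,-.45,.28],57.5))
E
```

```text
t 29.65 pos [ 0.5217 -0.0761  0.2873] th 57.53 cmd [ 0.5203 -0.0757  0.2838] 57.52 F [ 0.95 -0.64 -0.4 ] M [-0.029 -0.031  0.027] open 86.72
(array([-0.4072,  0.0574,  0.0037]), array([-0.  , -0.  ,  0.02]))
```

Emit:
{"name": "apply_moves", "arguments": {
  "motion": "-0.05 0.007 0 0 0 0 0.087;-0.1 0.014 0 0 0 0 0.087;-0.16 0.022 0 0 0 0 0.087;-0.22 0.03 0 0 0 0 0.087;-0.28 0.04 0 0 0 0 0.087;-0.34 0.05 0 0 0 0 0.087;-0.38 0.055 0 0 0 0 0.087;-0.4 0.057 0 0 0 0 0.087"
}}

```text
time_s: 30.65
position: [0.3521, -0.4449, 0.2824]
tcp_rot: [[0.539, 0.842, -0.001], [0.842, -0.539, 0.002], [0.001, -0.002, -1.0]]
force: [0.7, 0.9, -0.6]
opening: 1.0
```

```bash
python3 - <<'E'
from h import *
done("-0.4 0.057 0 0 0 0")
st()
im=bot.capture("scene");t=bot.capture("top")
cv2.imwrite("pics/s7r.png",im[:,:,::-1]);cv2.imwrite("pics/t7r.png",t[:,:,::-1])
cv2.imwrite("pics/s7.png",cv2.resize(im[150:260,180:290,::-1],None,fx=5,fy=5))
cv2.imwrite("pics/t7.png",cv2.resize(t[90:250,210:400,::-1],None,fx=4,fy=4)[:600])
E
```

```text
t 30.65 pos [ 0.3521 -0.4449  0.2824] th 57.38 cmd [ 0.3536 -0.4437  0.2837] 57.52 F [ 0.69  0.87 -0.55] M [ 0.011 -0.009 -0.029] open 86.98
```

View pics/s7.png

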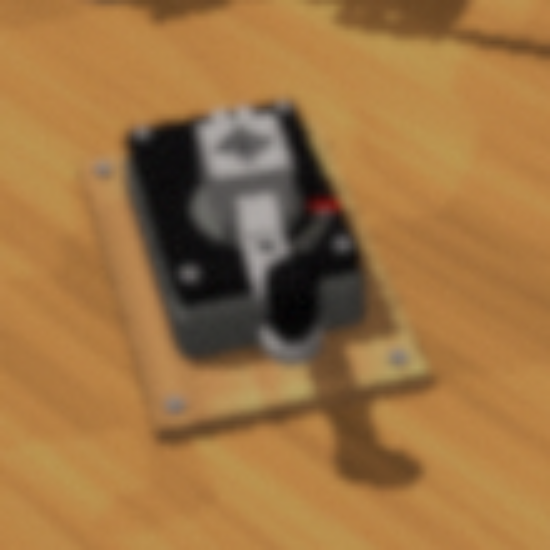

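View pics/t7.png

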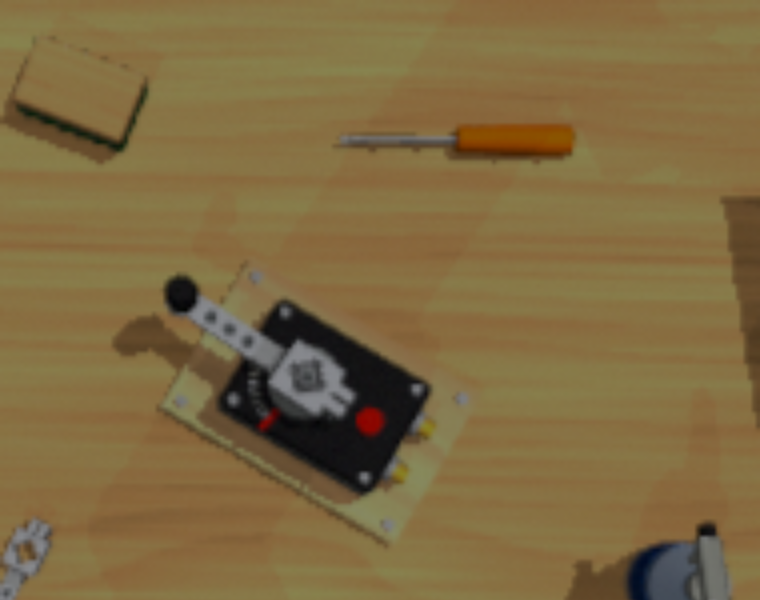

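```bash
python3 - <<'E'
from h import *
c=np.array([.5203,-.0757])
for n,uv,z,b in (("top",un((210,90),4,(181,294)),.131,(-.0005,-.0017)),("scene",un((180,150),5,(294,302)),.109,(.0012,.0013)),("top",un((210,90),4,(305,377)),.113,(-.0005,-.0017)),("scene",un((180,150),5,(243,147)),.113,(.0012,.0013))):
    p=ray(n,uv,z)[:2]-np.array(b);d=p-c;print(n,p,np.hypot(*d),np.degrees(np.arctan2(d[1],d[0])))
# box edges direction in top0: long edges
a=ray("top",un((245,150),8,(300,118)),.067);b=ray("top",un((245,150),8,(570,275)),.067);print(np.degrees(np.arctan2(*(a-b)[[1,0]])))
a=ray("top",un((245,150),8,(170,342)),.067);b=ray("top",un((245,150),8,(435,506)),.067);print(np.degrees(np.arctan2(*(a-b)[[1,0]])))
# board screws (z=.012): short/long
S=[(232,74),(83,322),(497,570),(643,317)]
W=[ray("top",un((245,150),8,s),.013) for s in S]
for i,j in ((0,3),(1,2)): print(np.degrees(np.arctan2(*(W[i]-W[j])[[1,0]])))
for i,j in ((1,0),(2,3)): print(np.degrees(np.arctan2(*(W[i]-W[j])[[1,0]]))-90)
E
```

```text
top [0.58061902 0.02702967] 0.11912921559751272 59.580138156483606
scene [0.58205119 0.02585671] 0.11885695658799802 58.69845770253203
top [ 0.51917148 -0.07233834] 0.003546028726691947 108.55709409442626
scene [ 0.51975096 -0.0755512 ] 0.0005688462753996003 164.83572216332846
60.94158341915652
59.53632013736109
60.52095139106962
60.384659088177095
60.500113548770656
61.02880740422208
```

```bash
python3 - <<'E'
from h import *
print(bot.hand_in()); st()
E
```

```text
the job is handed in; nothing more can be done
None
the job is handed in; nothing more can be done
```

I fitted the lever on the splined shaft, pressed it home, swung it to the idle stop, let go and moved the arm clear. I handed the job in at about 31 s on the robot clock; the hand-in reports no verdict.

**How it went**
- I squeezed the knob once to fix the lever's position along its arm, then gripped the hub across its flats.
- Going over the shaft's nose, a side force of about 6 N showed the bore was off. I shifted about 2 mm in small steps until the force went away.
- The hub met the tooth ends at roughly 9 N. The splines meshed during a 16° turn, and the lever went down with no measurable resistance.

**Last checks**
- **Home:** the hub came to rest 19.9 mm below where it had touched the tooth ends, against the 20 mm expected, with about 9 N of press.
- **Idle:** the turning moment rose from 0.2 to 0.56 N m at the idle stop, so I eased back 1° before opening. The final pictures put the lever at 58.7 to 59.6° and the idle direction at about 60.4°. That leaves the knob about 2 to 4 mm from the idle position, with the arm covering the white bar.
- **Bystanders:** the brush, screwdriver and spray bottle look undisturbed in the last top picture; I did not measure their positions again.

**One disagreement:** in the last pictures, the top camera put the bore 3.5 mm from the shaft's axis and the scene camera 0.6 mm. I put the top reading down to camera and pixel-picking error, because the spline fit leaves the hub less than 1 mm of play.

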